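# Sort the dismantled chromatography parts into their trays

### The job

Sort the five loose parts on the bench into the three trays: both steel columns, both bottle caps and the boss-head clamp, each into the tray whose ledge shows a sample of its kind. Set each part down (do not drop it) so that it rests flat on the tray floor, the same way up as it stood on the bench, and nothing lies on top of anything else. Leave the small glass beaker and the amber vial standing where they are.

Things in the scene. Friction and masses are not known exactly. Their poses are not given: they have to be found in the camera images.
- column_a: A short chromatography column lying on the bench: bare steel tube 14 mm in diameter and 80 mm long over all, with a hexagonal end nut (20 mm across flats, 14 mm long) at each end; grip the bare middle (52 mm long). Origin on its axis at mid-length, 10 mm above what it lies on; x runs along the tube. About 100 g. There are two alike.
- column_b: The other short chromatography column lying on the bench: bare steel tube 14 mm in diameter and 80 mm long over all, with a hexagonal end nut (20 mm across flats, 14 mm long) at each end; grip the bare middle (52 mm long). Origin on its axis at mid-length, 10 mm above what it lies on; x runs along the tube. About 100 g. There are two alike.
- cap_a: A screw cap of a solvent bottle: ribbed black plastic disc 44 mm in diameter and 24 mm high, standing closed top up. Origin at the centre of its underside, z up. About 30 g. There are two alike.
- cap_b: The other screw cap of a solvent bottle: ribbed black plastic disc 44 mm in diameter and 24 mm high, standing closed top up. Origin at the centre of its underside, z up. About 30 g. There are two alike.
- bosshead: Boss-head clamp of a lab stand: aluminium block 36 mm (x) by 30 mm (y) by 30 mm high, with an open 12 mm slot along y in its top and a dark thumbscrew whose T-bar (26 mm along y) sticks out to 43 mm on the +x side, 21 mm up. Grip it across the two plain faces at y = +-15 mm. Origin at the centre of the block's underside, z up. About 150 g.
- tray_columns: Fixed grey open tray for columns, one of three alike in a row on the far side, in any order. Inside 110 mm (x) by 160 mm (y); floor 4 mm thick, walls 5 mm thick, tops 25 mm above the bench. A ledge beyond its +x wall (55 mm deep, 16 mm high) carries one lying column, a fixed sample, not to be taken. Origin at bench level under the centre of the compartment; x points to the ledge, z up.
- tray_caps: Fixed grey open tray for bottle caps, one of three alike in a row on the far side, in any order. Inside 110 mm (x) by 160 mm (y); floor 4 mm thick, walls 5 mm thick, tops 25 mm above the bench. A ledge beyond its +x wall (55 mm deep, 16 mm high) carries one cap, a fixed sample, not to be taken. Origin at bench level under the centre of the compartment; x points to the ledge, z up.
- tray_bossheads: Fixed grey open tray for boss-heads, one of three alike in a row on the far side, in any order. Inside 110 mm (x) by 160 mm (y); floor 4 mm thick, walls 5 mm thick, tops 25 mm above the bench. A ledge beyond its +x wall (55 mm deep, 16 mm high) carries one boss-head, a fixed sample, not to be taken. Origin at bench level under the centre of the compartment; x points to the ledge, z up.
- beaker: Small clear glass beaker, 26 mm across and 36 mm high, standing loose between the parts and the trays. To be left alone. Origin at the centre of its underside.
- vial: Small amber glass vial, 24 mm across and 45 mm high, standing loose between the parts and the trays. To be left alone. Origin at the centre of its underside.
Not all that is in view belongs to the job. Leave any pink look-alike of the cap_b alone. Leave any green look-alike of the bosshead alone.

How it is judged:
At the end, for the whole second after the job is handed in: Every part is released and at rest in the tray with its kind's sample: centre inside the compartment (55 mm along tray x, 80 mm along y either way) and flat on the floor the same way up: origin at most 22 mm (columns) or 12 mm (caps, boss-head) above the tray's underside (x of column_a in the frame of tray_columns between -0.055 and 0.055 m and y of column_a in the frame of tray_columns between -0.08 and 0.08 m and z of each of column_a, column_b in the frame of tray_columns below 0.022 m and linear speed of each of column_a, column_b, cap_a, cap_b, bosshead below 0.02 m/s and x of column_b in the frame of tray_columns between -0.055 and 0.055 m and y of column_b in the frame of tray_columns between -0.08 and 0.08 m and x of cap_a in the frame of tray_caps between -0.055 and 0.055 m and y of cap_a in the frame of tray_caps between -0.08 and 0.08 m and z of each of cap_a, cap_b in the frame of tray_caps below 0.012 m and x of cap_b in the frame of tray_caps between -0.055 and 0.055 m and y of cap_b in the frame of tray_caps between -0.08 and 0.08 m and x of bosshead in the frame of tray_bossheads between -0.055 and 0.055 m and y of bosshead in the frame of tray_bossheads between -0.08 and 0.08 m and z of bosshead in the frame of tray_bossheads below 0.012 m); the robot touches nothing.
It fails at once if the beaker is knocked over or pushed more than 30 mm from its place (angle between beaker's own z axis and vertical above 0.5 rad or distance of beaker from where it was at the start of the episode above 0.03 m).
It fails at once if the vial is knocked over or pushed more than 30 mm from its place (angle between vial's own z axis and vertical above 0.5 rad or distance of vial from where it was at the start of the episode above 0.03 m).
It fails at once if a part is dropped or thrown: it is in the air, touching nothing, with its origin more than 50 mm above the bench ((height (world z) of column_a above 0.05 m and contact force between column_a and anything else below 0.001 N) or (height (world z) of column_b above 0.05 m and contact force between column_b and anything else below 0.001 N) or (height (world z) of cap_a above 0.05 m and contact force between cap_a and anything else below 0.001 N) or (height (world z) of cap_b above 0.05 m and contact force between cap_b and anything else below 0.001 N) or (height (world z) of bosshead above 0.05 m and contact force between bosshead and anything else below 0.001 N)).
It also fails if it takes over 120 s, if anything falls off the work surface, if the arm or the gripper's body presses on something with over 40 N, if the wrist force passes 120 N, or if a joint passes its speed limit or range.

### The arm

A 6-joint arm with a two-finger parallel gripper is mounted at the origin on the work surface. World frame = base frame: x ahead of the robot, y to its left, z up, the work surface at z = 0. Lengths are in m, angles in rad, forces in N, time in s.
With the tool pointing down it reaches from about 0.35 to 0.725 m from the base axis. Payload 4.3 kg.
Tool frame: the origin (TCP) lies on the front face of the gripper's body, between the roots of the fingers; the fingertips stand 73 mm ahead of it and the grasp point (between the pads) lies 54 mm ahead of it; z points along the fingers, y is the line along which they close (so a half turn about z gives the same grasp; the last joint's range is limited). The gripper opens to 85 mm and grips with 20 to 120 N. Pads are 22 mm wide; open, the fingers measure 114 mm over their backs; the gripper's body (76 mm by 85 mm) begins 54 mm behind the grasp point. The pads swing forward as they close: fully open they stand 13 mm farther back than shut.
Start: joints at [-0.11, 0.377, 0.081, 1.274, 0, 1.46], TCP at [0.575, 0, 0.304] pointing down, gripper open.
Joint ranges: [-2.72, 2.72], [-0.84, 1.66], [-1.02, 1.22], [-1.77, 2.12], [-1.37, 1.28], [-3.14, 3.14]. Speed limits (rad/s): [2.57, 2.57, 3.14, 3.14, 3.14, 3.14].

### API

Orientations are given as a unit quaternion [w, x, y, z].
In Python, from bench import * gives the robot as it stands.
- The arm moves only by the tool send_rows, never from a script. Its argument "commands" is a list of rows, each an object of numbers: "grip": the opening, from 0 (shut) to 1 (fully open); "dx", "dy", "dz": the shift along the world's x, y, z scaled (see below); "twist": the turn about the world's z scaled (see below). A call has exactly 8 rows; each row shifts and turns the commanded pose from where the row before left it; what a row does not reach is not made up. The controller multiplies each number of a shift by 20 cm and each number of a turn by 0.5 rad. A row lasts 1/10 s, in which the tool goes at most 50 mm and 8.59 degrees, less where a joint would pass 70% of its speed; a pose out of reach is approached as far as the arm can. A call with a number of a shift or a turn outside -1 to 1 is refused whole. A call with a gripper value outside its range is refused whole. The fingers move at their own pace and stop on an object; "grip_force" is the grip in N (left out, the last holds). Time passes only in rows, so rows that do not move let the fingers close, or fill a call up. It gives the time, the measured TCP pose, the force, the opening and the grip force at its end, in the units of the state.
- read_state(): the state, without advancing time (a new reading comes with each control period).
- capture(name): name is "scene" or "side" or "wrist"; returns a dict with "color" (384x512x3 uint8, blue, green, red), "camera_matrix" (3x3 intrinsics, pixels), "k1" (the pictures are not rectified: a ray, as slopes to the right and down, at radius r is drawn at 1 + k1 r^2 times it, then the intrinsics apply), "R" (3x3) and "t" (3): a world point X has camera coordinates R X + t. Camera axes: x right, y down, z forward; pixel columns grow to the right and rows downward; lengths in m; the calibration is good to about 2 mm. A picture is of the moment at which its call begins. There is no depth.
- sign_off(): hands the job in; it is judged then, once.
The state is a dict: "time_s": time; "joint_positions": joint angles; "qd": joint speeds; "effort": joint torques, N m; "eef_pos": TCP position; "tcp_rot": TCP orientation; "wrist_force": force on the tool from outside, world axes, zero at the start; "ft_torque": the same for the moment, N m; "grip_width": finger opening in m; "grasp_force": force on a finger pad.
Only numpy, scipy, OpenCV 4.12 (cv2) and the standard library are available. Lean on these libraries where they do the work, as an engineer would, in place of code of your own. Each camera call takes 0.05 s, during which the arm holds its last target. There are 200 camera calls.

## Working session

There is one attempt and no reset: what is moved stays moved. The work goes in short steps, Python scripts to look and compute and a tool call to move; the robot and the scene stay as the last step left them, time stands still between calls to the robot, and variables do not carry over. Pictures are saved under pics/ and viewed, at most 14 in all, crops included, and the job is handed in when it is done.

Besides the shell and the picture viewer there is one more tool, called as name(argument=value, ...), one argument or row to a line, values as JSON. send_rows: Moves the arm, as the interface text tells. Its arguments: {"type":"object","properties":{"commands":{"type":"array","items":{"type":"object","properties":{"grip":{"type":"number"},"dx":{"type":"number","minimum":-1,"maximum":1},"dy":{"type":"number","minimum":-1,"maximum":1},"dz":{"type":"number","minimum":-1,"maximum":1},"twist":{"type":"number","minimum":-1,"maximum":1}}}},"grip_force":{"type":"number"}},"required":["commands"]}

```bash
mkdir -p pics; cat > h.py <<'E'
from bench import *
import numpy as np, cv2
def snap(n,f):
    c=capture(n); cv2.imwrite('pics/'+f+'.png',c['color']); np.savez('pics/'+f+'.npz',**{k:np.array(v) for k,v in c.items()}); return c
def load(f): return dict(np.load('pics/'+f+'.npz'))
def px2w(c,u,v,z):
    K=np.array(c['camera_matrix']);d=np.array([(u-K[0,2])/K[0,0],(v-K[1,2])/K[1,1]])
    s=d.copy()
    for _ in range(20): s=d/(1+float(c['k1'])*(s@s))
    R=np.array(c['R']);t=np.array(c['t']);o=-R.T@t;r=R.T@np.array([s[0],s[1],1])
    return o+r*(z-o[2])/r[2]
def w2px(c,X):
    K=np.array(c['camera_matrix']);p=np.array(c['R'])@np.array(X)+np.array(c['t']);s=p[:2]/p[2];s=s*(1+float(c['k1'])*(s@s))
    return s[0]*K[0,0]+K[0,2],s[1]*K[1,1]+K[1,2]
E
python3 - <<'E'
from h import *
print(read_state())
for n in('scene','side','wrist'):
    c=snap(n,n+'0');R=np.array(c['R']);print(n,-R.T@np.array(c['t']),R[2],c['camera_matrix'][0][0])
a=[cv2.imread(f'pics/{n}0.png') for n in('scene','side')]
cv2.imwrite('pics/s0.png',cv2.resize(a[0],(800,600)))
cv2.imwrite('pics/d0.png',cv2.resize(a[1],(800,600)))
E
```

```text
{'time_s': 0.0, 'joint_positions': array([-1.10311159e-01,  3.78059189e-01,  7.96061263e-02,  1.27441644e+00,
        9.05515261e-06,  1.46051768e+00]), 'qd': array([-0.0018022 , -0.0017412 ,  0.00125277, -0.00104326, -0.00020777,
        0.00133996]), 'effort': array([ 5.03441061e-04, -4.63600910e+01,  2.69876987e+01,  2.07655923e-02,
       -6.74222474e-05, -6.15417605e-06]), 'eef_pos': array([5.74476315e-01, 5.98159190e-05, 3.02955295e-01]), 'tcp_rot': array([-8.12033771e-04,  7.07117900e-01,  7.07094902e-01, -6.44309866e-04]), 'wrist_force': array([ 0.63507297, -0.14656515,  0.4168461 ]), 'ft_torque': array([0.03407204, 0.04797464, 0.01883654]), 'grasp_force': 0.0, 'grip_width': 0.08542196205559803}
scene [ 1.07265307 -0.83043987  0.81835601] [-0.47895289  0.64508248 -0.59537611] 495.4032365961167
side [ 0.28282983 -0.59129036  0.79894274] [ 0.14244804  0.60804357 -0.78101957] 486.4271644962231
wrist [0.57519769 0.08436171 0.37235548] [-0.00219459 -0.32530471 -0.9456067 ] 281.1384629108327
```

View pics/s0.png

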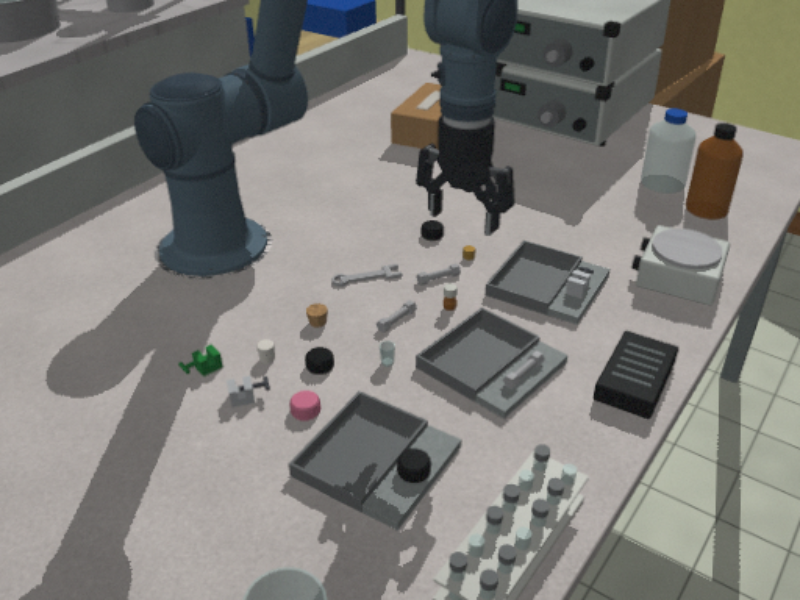

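View pics/d0.png

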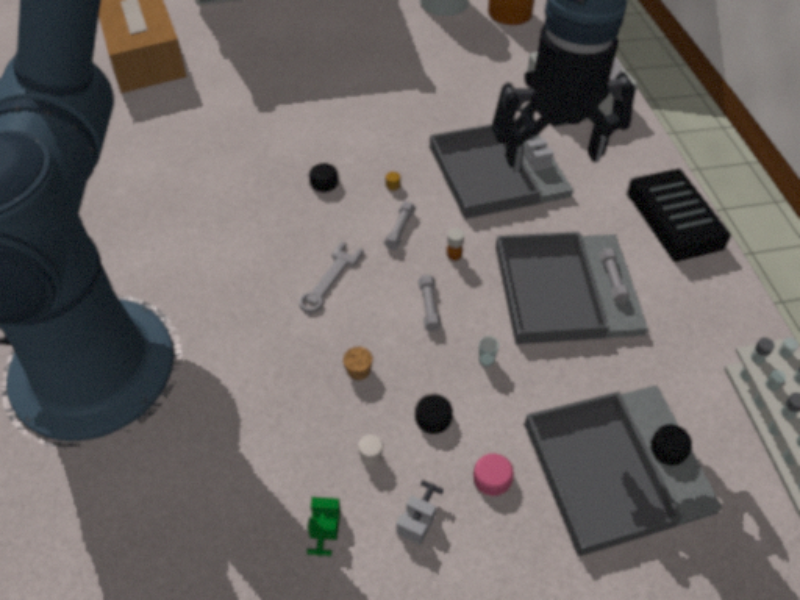

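View pics/wrist0.png

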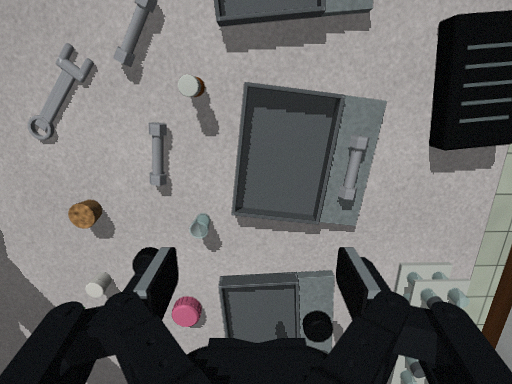

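The side view (800x600) shows the black caps at (324,177) and (434,413), the columns at (400,225) and (430,302), and the boss-head at (418,515). The trays run, top to bottom, boss-head, column and cap. The pink cap, green boss, cork, white cap and wrench are distractors. The vial is at (455,245) and the beaker at (487,352).

```bash
cat > m.py <<'E'
from h import *
def blob(c,u,v,z,box=26,thr=28):
    im=cv2.GaussianBlur(c['color'],(3,3),0).astype(int);u,v=int(u),int(v)
    y0,x0=max(v-box,0),max(u-box,0)
    p=im[y0:v+box,x0:u+box]; bg=np.median(p.reshape(-1,3),0)
    m=(np.abs(p-bg).max(2)>thr).astype(np.uint8)
    n,l,s,ce=cv2.connectedComponentsWithStats(m)
    yy,xx=np.nonzero(l>0);k=np.argmin((xx-(u-x0))**2+(yy-(v-y0))**2);i=l[yy[k],xx[k]]
    mm=(l==i).astype(np.uint8);pts=np.argwhere(mm)[:,::-1]+[x0,y0]
    W=np.array([px2w(c,a,b,z)[:2] for a,b in pts])
    return W.mean(0),cv2.minAreaRect((W*1000).astype(np.float32)),len(pts)
if __name__=='__main__':
    sd,sc,wr=load('side0'),load('scene0'),load('wrist0')
    S={'cap1':((324,177),(431,230),.012),'cap2':((434,413),(319,360),.012),'col1':((400,225),(437,274),.01),'col2':((430,302),(396,316),.01),
     'boss':((418,515),(245,388),.015),'pink':((493,474),(305,405),.012),'vial':((455,245),(450,297),.022),'beaker':((487,352),(387,353),.018),'cork':((358,362),(317,315),.012),'white':((371,447),(265,350),.012),'orange':((393,180),(468,253),.01)}
    for k,(a,b,z) in S.items():
        for nm,c,q in(('side',sd,a),('scene',sc,b)):
            w,r,n=blob(c,q[0]*.64,q[1]*.64,z);print(k,nm,w.round(3),np.round(r[0]),np.round(r[1]),round(r[2]),n)
    for q in((156,124),(157,184),(145,5),(125,58)): print('wr',q,px2w(wr,*q,.012).round(3))
    # tray tops outer corners, side view
    for nm,L in {'boss':((430,135),(523,125),(468,213)),'col':((497,236),(578,234),(605,333),(519,341)),'cap':((526,420),(620,393),(675,523),(583,550))}.items():
        print(nm,[px2w(sd,a*.64,b*.64,.025)[:2].round(3) for a,b in L])
    def crop(c,u,v,b=40): return cv2.resize(c['color'][v-b:v+b,u-b:u+b],(400,300) if 0 else (300,300),interpolation=cv2.INTER_CUBIC)
    a=crop(sd,267,330);b=crop(sc,157,248);d=crop(sd,265,165,45)
    e=crop(sc,270,185,40)
    cv2.imwrite('pics/crop1.png',np.vstack([np.hstack([a,b]),np.hstack([d,e])]))
E
python3 m.py
```

```text
cap1 side [0.339 0.265] [337. 266.] [49. 92.] 4 474
cap1 scene [0.342 0.27 ] [343. 270.] [ 49. 108.] 30 250
cap2 side [ 0.413 -0.166] [ 411. -167.] [49. 79.] 2 821
cap2 scene [ 0.417 -0.164] [ 417. -162.] [50. 91.] 33 416
col1 side [0.432 0.141] [433. 146.] [109.  37.] 61 399
col1 scene [0.437 0.147] [437. 148.] [107.  49.] 62 275
col2 side [ 0.444 -0.004] [444.   1.] [108.  24.] 84 357
col2 scene [0.449 0.   ] [447.   1.] [117.  39.] 84 275
boss side [ 0.37  -0.298] [ 370. -296.] [53. 60.] 75 709
boss scene [ 0.371 -0.271] [ 373. -255.] [ 65. 179.] 20 673
pink side [ 0.461 -0.257] [ 460. -257.] [49. 75.] 2 898
pink scene [ 0.467 -0.256] [ 468. -254.] [50. 86.] 33 474
vial side [0.498 0.063] [498.  63.] [32. 87.] 4 325
vial scene [0.511 0.066] [512.  67.] [ 29. 115.] 24 223
beaker side [ 0.497 -0.108] [ 497. -106.] [30. 83.] 3 416
beaker scene [ 0.505 -0.106] [ 504. -104.] [ 28. 106.] 26 263
cork side [ 0.338 -0.084] [338. -84.] [39. 85.] 7 636
cork scene [ 0.34  -0.081] [340. -80.] [ 40. 100.] 32 303
white side [ 0.334 -0.216] [ 334. -215.] [27. 51.] 14 333
white scene [ 0.352 -0.225] [ 344. -225.] [ 49. 101.] 37 285
orange side [0.441 0.241] [440. 240.] [29. 68.] 3 191
orange scene [0.443 0.244] [444. 244.] [28. 73.] 28 114
wr (156, 124) [0.447 0.05  0.012]
wr (157, 184) [ 0.44  -0.029  0.012]
wr (145, 5) [0.449 0.182 0.012]
wr (125, 58) [0.419 0.127 0.012]
boss [array([0.515, 0.328]), array([0.668, 0.326]), array([0.53 , 0.148])]
col [array([0.559, 0.096]), array([0.673, 0.078]), array([ 0.649, -0.093]), array([ 0.537, -0.083])]
cap [array([ 0.513, -0.193]), array([ 0.635, -0.181]), array([ 0.636, -0.35 ]), array([ 0.527, -0.356])]
```

View pics/crop1.png

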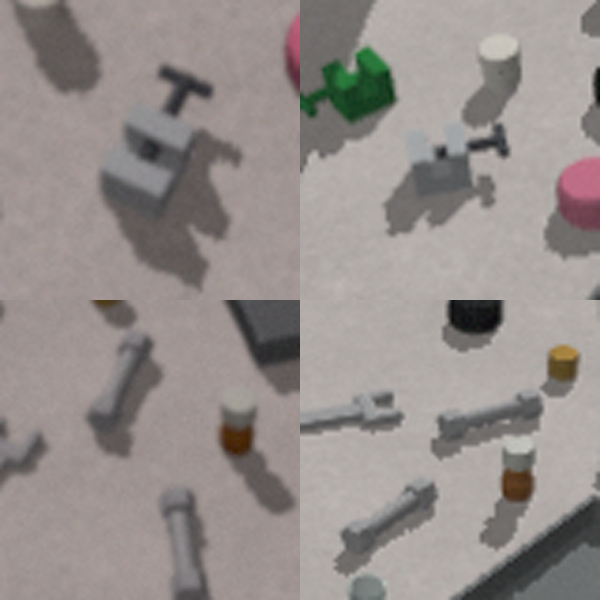

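The crops show the boss-head with its block top near (150,140) and its T-bar at (185,85) in the upper-left crop. Column 1 runs from (135,340) to (102,418) in the lower-left crop. I'll turn these and the tray corners into positions.

```bash
python3 - <<'E'
from h import *
sd,sc,wr=load('side0'),load('scene0'),load('wrist0')
f=lambda c,q,z:px2w(c,*q,z)[:2].round(3)
s=80/300
print('boss side T',f(sd,(227+185*s,290+85*s),.021),'top',f(sd,(227+150*s,290+140*s),.028))
print('boss scene T',f(sc,(117+200*s,208+140*s),.021),'top',f(sc,(117+138*s,208+147*s),.028))
d=.3
print('col1 side',f(sd,(220+135*d,120+42*d),.012),f(sd,(220+102*d,120+112*d),.012))
print('col1 scene',f(sc,(230+233*s,145+107*s),.012),f(sc,(230+150*s,145+122*s),.012))
print('coltray wr',[f(wr,q,.025) for q in((246,84),(344,95),(320,222),(233,215))])
for nm,L in {'boss':((528,243),(583,260),(545,315),(486,283)),'col':((485,311),(538,347),(480,402),(417,357)),'cap':((362,395),(427,432),(365,510),(291,465))}.items():
    print(nm,'scene',[f(sc,(a*.64,b*.64),.025) for a,b in L])
E
```

```text
boss side T [ 0.387 -0.253] top [ 0.365 -0.279]
boss scene T [ 0.389 -0.25 ] top [ 0.368 -0.282]
col1 side [0.449 0.188] [0.415 0.128]
col1 scene [0.457 0.183] [0.416 0.13 ]
coltray wr [array([0.562, 0.097]), array([0.677, 0.085]), array([ 0.66 , -0.078]), array([ 0.542, -0.068])]
boss scene [array([0.528, 0.327]), array([0.64 , 0.333]), array([0.659, 0.142]), array([0.53 , 0.165])]
col scene [array([0.571, 0.094]), array([0.689, 0.06 ]), array([ 0.678, -0.101]), array([ 0.545, -0.07 ])]
cap scene [array([ 0.527, -0.188]), array([ 0.649, -0.195]), array([ 0.661, -0.353]), array([ 0.534, -0.352])]
```

send_rows(
  commands=[
    {"dx": -0.13,"dy": 0.01,"dz": -0.15,"twist": -0.1,"grip": 0.6},
    {"dx": -0.13,"dy": 0.01,"dz": -0.15,"twist": -0.075,"grip": 0.6},
    {"dx": -0.13,"dy": 0.01,"dz": -0.15,"grip": 0.6},
    {"dx": -0.13,"dy": 0.01,"dz": -0.15,"grip": 0.6},
    {"dx": -0.13,"dy": 0.01,"dz": -0.15,"grip": 0.6},
    {"grip": 0.6},
    {"grip": 0.6},
    {"grip": 0.6},
  ],
  grip_force=40,
)

```text
invalid input
```

send_rows(
  commands=[
    {"dx": -0.13,"dy": 0.01,"dz": -0.15,"twist": -0.1,"grip": 0.6},
    {"dx": -0.13,"dy": 0.01,"dz": -0.15,"twist": -0.075,"grip": 0.6},
    {"dx": -0.13,"dy": 0.01,"dz": -0.15,"twist": 0,"grip": 0.6},
    {"dx": -0.13,"dy": 0.01,"dz": -0.15,"twist": 0,"grip": 0.6},
    {"dx": -0.13,"dy": 0.01,"dz": -0.15,"twist": 0,"grip": 0.6},
    {"dx": 0,"dy": 0,"dz": 0,"twist": 0,"grip": 0.6},
    {"dx": 0,"dy": 0,"dz": 0,"twist": 0,"grip": 0.6},
    {"dx": 0,"dy": 0,"dz": 0,"twist": 0,"grip": 0.6},
  ],
  grip_force=40,
)

```text
time_s: 0.95
eef_pos: [0.4476, 0.0097, 0.1554]
tcp_rot: [0.002, 0.737, 0.675, 0.001]
wrist_force: [0.9, 0.6, 0.7]
grip_width: 0.0512
grasp_force: 0.0
```

```bash
python3 - <<'E'
from h import *
c=snap('wrist','w1')
E
```

```text
(no output)
```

View pics/w1.png

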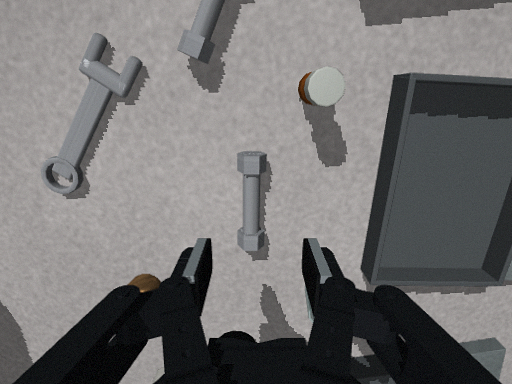

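The column spans (252,153) to (251,248), and the tray's near wall runs from (403,75) to (367,280).

```bash
python3 - <<'E'
from h import *
c=load('w1')
for q,z in(((252,164),.014),((251,239),.014),((323,87),.045),((403,75),.025),((367,282),.025),((193,55),.012)): print(q,px2w(c,*q,z).round(4))
E
```

```text
(252, 164) [0.4479 0.0441 0.014 ]
(251, 239) [ 0.4411 -0.0201  0.014 ]
(323, 87) [0.496  0.0951 0.045 ]
(403, 75) [0.5542 0.0986 0.025 ]
(367, 282) [ 0.5366 -0.0644  0.025 ]
(193, 55) [0.4143 0.1241 0.012 ]
```

send_rows(
  commands=[
    {"dx": -0.015,"dy": 0.01,"dz": -0.15,"twist": -0.015,"grip": 0.6},
    {"dx": 0,"dy": 0,"dz": -0.15,"twist": 0,"grip": 0.6},
    {"dx": 0,"dy": 0,"dz": -0.09,"twist": 0,"grip": 0.6},
    {"dx": 0,"dy": 0,"dz": 0,"twist": 0,"grip": 0.1},
    {"dx": 0,"dy": 0,"dz": 0,"twist": 0,"grip": 0.1},
    {"dx": 0,"dy": 0,"dz": 0,"twist": 0,"grip": 0.1},
    {"dx": 0,"dy": 0,"dz": 0,"twist": 0,"grip": 0.1},
    {"dx": 0,"dy": 0,"dz": 0,"twist": 0,"grip": 0.1},
  ],
  grip_force=40,
)

```text
time_s: 1.8
eef_pos: [0.4441, 0.0118, 0.0775]
tcp_rot: [0.002, 0.74, 0.673, 0.001]
wrist_force: [-0.3, -0.6, 6.1]
grip_width: 0.012
grasp_force: 39.5
```

send_rows(
  commands=[
    {"dx": 0,"dy": 0,"dz": 0.1,"twist": 0,"grip": 0.1},
    {"dx": 0,"dy": 0,"dz": 0.15,"twist": 0,"grip": 0.1},
    {"dx": 0,"dy": 0,"dz": 0.15,"twist": 0,"grip": 0.1},
    {"dx": 0.2,"dy": -0.01,"dz": 0,"twist": 0,"grip": 0.1},
    {"dx": 0.2,"dy": -0.01,"dz": 0,"twist": 0,"grip": 0.1},
    {"dx": 0.2,"dy": -0.01,"dz": 0,"twist": 0,"grip": 0.1},
    {"dx": 0.2,"dy": -0.005,"dz": 0,"twist": 0,"grip": 0.1},
    {"dx": 0.13,"dy": 0,"dz": 0,"twist": 0,"grip": 0.1},
  ],
  grip_force=40,
)

```text
time_s: 2.6
eef_pos: [0.6305, 0.0048, 0.1561]
tcp_rot: [0.001, 0.74, 0.673, 0.001]
wrist_force: [0.5, -0.1, -2.0]
grip_width: 0.0124
grasp_force: 39.3
```

```bash
python3 - <<'E'
from h import *
snap('wrist','w2');s=read_state();print(s['eef_pos'],s['grip_width'],s['grasp_force'])
E
```

```text
[0.63376452 0.0046528  0.15608298] 0.011847980650145848 39.350091218948364
```

View pics/w2.png

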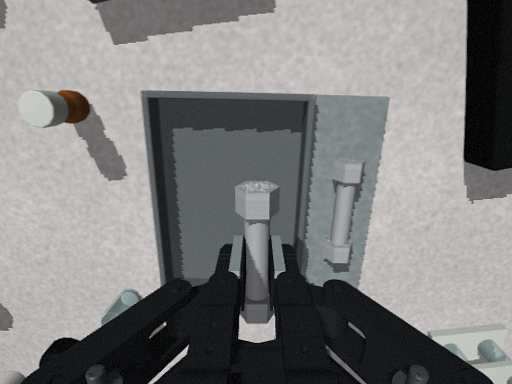

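The column is held. The tray rim corners are near (142,92) and (314,96), and its left wall runs down to (160,282).

```bash
python3 - <<'E'
from h import *
c=load('w2')
for q in((142,92),(314,96),(308,104),(150,98),(162,282)): print(q,px2w(c,*q,.025).round(4))
print(w2px(c,[.634,.005,.103]))
E
```

```text
(142, 92) [0.5619 0.0985 0.025 ]
(314, 96) [0.6777 0.0847 0.025 ]
(308, 104) [0.6734 0.0799 0.025 ]
(150, 98) [0.5666 0.0942 0.025 ]
(162, 282) [ 0.5443 -0.0535  0.025 ]
(np.float64(262.4558748653182), np.float64(269.04768975531937))
```

send_rows(
  commands=[
    {"dx": 0,"dy": 0,"dz": -0.15,"twist": -0.02,"grip": 0.1},
    {"dx": 0,"dy": 0,"dz": -0.12,"twist": 0,"grip": 0.1},
    {"dx": 0,"dy": 0,"dz": -0.06,"twist": 0,"grip": 0.1},
    {"dx": 0,"dy": 0,"dz": -0.02,"twist": 0,"grip": 0.1},
    {"dx": 0,"dy": 0,"dz": -0.01,"twist": 0,"grip": 0.1},
    {"dx": 0,"dy": 0,"dz": 0,"twist": 0,"grip": 0.1},
    {"dx": 0,"dy": 0,"dz": 0,"twist": 0,"grip": 0.1},
    {"dx": 0,"dy": 0,"dz": 0,"twist": 0,"grip": 0.1},
  ],
  grip_force=40,
)

```text
time_s: 3.45
eef_pos: [0.6287, 0.0049, 0.085]
tcp_rot: [0.001, 0.743, 0.669, 0.001]
wrist_force: [-0.4, 0.4, -0.7]
grip_width: 0.0123
grasp_force: 39.4
```

send_rows(
  commands=[
    {"dx": 0,"dy": 0,"dz": -0.01,"twist": 0,"grip": 0.1},
    {"dx": 0,"dy": 0,"dz": -0.005,"twist": 0,"grip": 0.1},
    {"dx": 0,"dy": 0,"dz": 0,"twist": 0,"grip": 0.1},
    {"dx": 0,"dy": 0,"dz": 0,"twist": 0,"grip": 0.35},
    {"dx": 0,"dy": 0,"dz": 0,"twist": 0,"grip": 0.35},
    {"dx": 0,"dy": 0,"dz": 0,"twist": 0,"grip": 0.35},
    {"dx": 0,"dy": 0,"dz": 0.1,"twist": 0,"grip": 0.35},
    {"dx": 0,"dy": 0,"dz": 0.15,"twist": 0,"grip": 0.35},
  ],
  grip_force=40,
)

```text
time_s: 4.25
eef_pos: [0.6261, 0.0051, 0.1291]
tcp_rot: [-0.002, 0.743, 0.669, -0.002]
wrist_force: [-0.7, 0.7, 0.4]
grip_width: 0.0299
grasp_force: 0.0
```

send_rows(
  commands=[
    {"dx": 0,"dy": 0,"dz": 0.15,"twist": 0,"grip": 0.6},
    {"dx": -0.19,"dy": 0.15,"dz": 0,"twist": -0.2,"grip": 0.6},
    {"dx": -0.19,"dy": 0.15,"dz": 0,"twist": -0.2,"grip": 0.6},
    {"dx": -0.19,"dy": 0.15,"dz": 0,"twist": -0.2,"grip": 0.6},
    {"dx": -0.19,"dy": 0.15,"dz": 0,"twist": -0.2,"grip": 0.6},
    {"dx": -0.2,"dy": 0.16,"dz": 0,"twist": -0.09,"grip": 0.6},
    {"dx": 0,"dy": 0,"dz": 0,"twist": 0,"grip": 0.6},
    {"dx": 0,"dy": 0,"dz": 0,"twist": 0,"grip": 0.6},
  ],
  grip_force=40,
)

```text
time_s: 5.05
eef_pos: [0.4362, 0.1568, 0.161]
tcp_rot: [0.0, 0.872, 0.49, 0.0]
wrist_force: [1.0, -0.1, 0.1]
grip_width: 0.0513
grasp_force: 0.0
```

```bash
python3 - <<'E'
from h import *
a=snap('wrist','w3');s=read_state();print(s['eef_pos'],s['tcp_rot'],s['grip_width'])
b=snap('scene','s3')
z=cv2.resize(b['color'][180:300,240:400],(512,384))
cv2.imwrite('pics/v3.png',cv2.resize(np.vstack([a['color'],z]),(400*1,600)))
E
```

```text
[0.43760562 0.15637592 0.1612471 ] [4.41988573e-04 8.72315278e-01 4.88943190e-01 6.45692229e-04] 0.051469336084998735
```

View pics/v3.png

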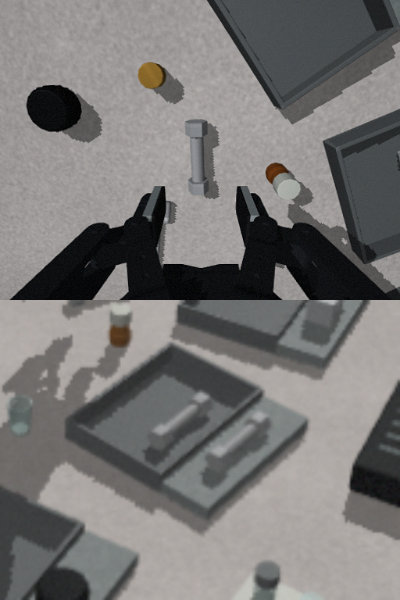

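The first column lies flat in its tray. Column 1's nuts are at wrist pixels (250,164) and (253,239), and the cap is at (68,137).

```bash
python3 - <<'E'
from h import *
c=load('w3')
A=px2w(c,250,164,.014);B=px2w(c,253,239,.014);print(A,B,(A+B)/2,np.degrees(np.arctan2(*(A-B)[1::-1])))
for q,z in(((68,137),.012),((362,134),.025),((368,241),.045)): print(q,px2w(c,*q,z).round(3))
E
```

```text
[0.44912044 0.18768689 0.014     ] [0.41640061 0.12994942 0.014     ] [0.43276053 0.15881816 0.014     ] 60.45976410211803
(68, 137) [0.339 0.28  0.012]
(362, 134) [0.532 0.167 0.025]
(368, 241) [0.498 0.098 0.045]
```

send_rows(
  commands=[
    {"dx": -0.02,"dy": 0.01,"dz": -0.15,"twist": 0.065,"grip": 0.6},
    {"dx": 0,"dy": 0,"dz": -0.15,"twist": 0,"grip": 0.6},
    {"dx": 0,"dy": 0,"dz": -0.12,"twist": 0,"grip": 0.6},
    {"dx": 0,"dy": 0,"dz": 0,"twist": 0,"grip": 0.1},
    {"dx": 0,"dy": 0,"dz": 0,"twist": 0,"grip": 0.1},
    {"dx": 0,"dy": 0,"dz": 0,"twist": 0,"grip": 0.1},
    {"dx": 0,"dy": 0,"dz": 0,"twist": 0,"grip": 0.1},
    {"dx": 0,"dy": 0,"dz": 0,"twist": 0,"grip": 0.1},
  ],
  grip_force=40,
)

```text
time_s: 5.95
eef_pos: [0.4341, 0.1584, 0.078]
tcp_rot: [0.0, 0.865, 0.503, 0.001]
wrist_force: [0.3, -0.2, 1.7]
grip_width: 0.0121
grasp_force: 39.2
```

send_rows(
  commands=[
    {"dx": 0,"dy": 0,"dz": 0.1,"twist": 0,"grip": 0.1},
    {"dx": 0,"dy": 0,"dz": 0.16,"twist": 0,"grip": 0.1},
    {"dx": 0,"dy": 0,"dz": 0.16,"twist": 0,"grip": 0.1},
    {"dx": 0.14,"dy": -0.14,"dz": 0,"twist": 0.16,"grip": 0.1},
    {"dx": 0.15,"dy": -0.15,"dz": 0,"twist": 0.16,"grip": 0.1},
    {"dx": 0.15,"dy": -0.15,"dz": 0,"twist": 0.16,"grip": 0.1},
    {"dx": 0.15,"dy": -0.15,"dz": 0,"twist": 0.16,"grip": 0.1},
    {"dx": 0.15,"dy": -0.145,"dz": 0,"twist": 0.16,"grip": 0.1},
  ],
  grip_force=40,
)

```text
time_s: 6.75
eef_pos: [0.5821, 0.0099, 0.1615]
tcp_rot: [0.0, 0.746, 0.666, 0.0]
wrist_force: [0.3, 2.4, -1.4]
grip_width: 0.0125
grasp_force: 39.3
```

send_rows(
  commands=[
    {"dx": 0,"dy": 0,"dz": 0,"twist": 0,"grip": 0.1},
    {"dx": 0,"dy": 0,"dz": -0.12,"twist": 0,"grip": 0.1},
    {"dx": 0,"dy": 0,"dz": -0.12,"twist": 0,"grip": 0.1},
    {"dx": 0,"dy": 0,"dz": -0.09,"twist": 0,"grip": 0.1},
    {"dx": 0,"dy": 0,"dz": -0.03,"twist": 0,"grip": 0.1},
    {"dx": 0,"dy": 0,"dz": 0,"twist": 0,"grip": 0.1},
    {"dx": 0,"dy": 0,"dz": 0,"twist": 0,"grip": 0.1},
    {"dx": 0,"dy": 0,"dz": 0,"twist": 0,"grip": 0.1},
  ],
  grip_force=40,
)

```text
time_s: 7.55
eef_pos: [0.582, 0.0113, 0.0903]
tcp_rot: [0.001, 0.747, 0.664, 0.001]
wrist_force: [-0.2, -0.0, -1.3]
grip_width: 0.0121
grasp_force: 39.3
```

send_rows(
  commands=[
    {"dx": 0,"dy": 0,"dz": -0.02,"twist": 0,"grip": 0.1},
    {"dx": 0,"dy": 0,"dz": -0.018,"twist": 0,"grip": 0.1},
    {"dx": 0,"dy": 0,"dz": 0,"twist": 0,"grip": 0.1},
    {"dx": 0,"dy": 0,"dz": 0,"twist": 0,"grip": 0.32},
    {"dx": 0,"dy": 0,"dz": 0,"twist": 0,"grip": 0.32},
    {"dx": 0,"dy": 0,"dz": 0,"twist": 0,"grip": 0.32},
    {"dx": 0,"dy": 0,"dz": 0.15,"twist": 0,"grip": 0.32},
    {"dx": 0,"dy": 0,"dz": 0.25,"twist": 0,"grip": 0.32},
  ],
  grip_force=40,
)

```text
time_s: 8.35
eef_pos: [0.5782, 0.0114, 0.1585]
tcp_rot: [-0.003, 0.747, 0.664, -0.003]
wrist_force: [0.9, -0.2, 0.1]
grip_width: 0.0275
grasp_force: 0.0
```

send_rows(
  commands=[
    {"dx": -0.15,"dy": 0.16,"dz": 0.03,"twist": 0,"grip": 1},
    {"dx": -0.15,"dy": 0.16,"dz": 0.03,"twist": 0,"grip": 1},
    {"dx": -0.15,"dy": 0.16,"dz": 0.03,"twist": 0,"grip": 1},
    {"dx": -0.15,"dy": 0.16,"dz": 0,"twist": 0,"grip": 1},
    {"dx": -0.15,"dy": 0.16,"dz": 0,"twist": 0,"grip": 1},
    {"dx": -0.15,"dy": 0.16,"dz": 0,"twist": 0,"grip": 1},
    {"dx": -0.15,"dy": 0.16,"dz": 0,"twist": 0,"grip": 1},
    {"dx": -0.15,"dy": 0.16,"dz": 0,"twist": 0,"grip": 1},
  ],
  grip_force=40,
)

```text
time_s: 9.15
eef_pos: [0.3396, 0.2682, 0.1794]
tcp_rot: [0.0, 0.748, 0.664, 0.0]
wrist_force: [1.4, 0.3, -0.6]
grip_width: 0.0851
grasp_force: 0.0
```

```bash
python3 - <<'E'
from h import *
a=snap('wrist','w4');s=read_state();print(s['eef_pos'],s['tcp_rot'],s['grip_width'])
b=snap('side','d4')
z=cv2.resize(b['color'][120:260,240:427],(512,384))
cv2.imwrite('pics/v4.png',cv2.resize(np.vstack([a['color'],z]),(400,600)))
E
```

```text
[0.33480674 0.2715348  0.17910784] [-2.91322189e-03  7.45372379e-01  6.66641694e-01 -6.17460436e-04] 0.08519115676826897
```

View pics/v4.png

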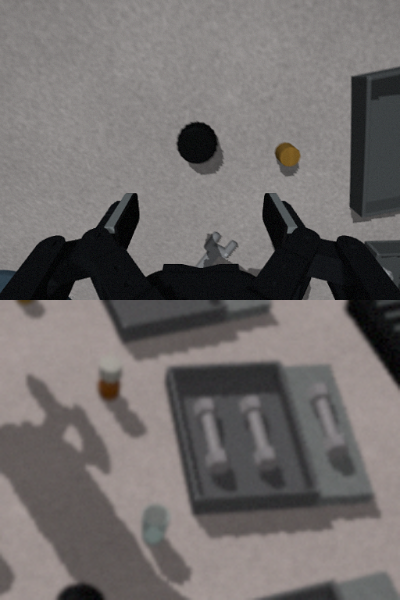

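Both columns lie flat in the right tray. The cap is at wrist pixel (252,182) and the boss tray's near wall corners are at (450,97) and (458,275).

```bash
python3 - <<'E'
from h import *
c=load('w4')
for q,z in(((252,182),.02),((450,97),.025),((458,275),.025)): print(q,px2w(c,*q,z).round(4))
E
```

```text
(252, 182) [0.3377 0.283  0.02  ]
(450, 97) [0.4972 0.3346 0.025 ]
(458, 275) [0.5227 0.1691 0.025 ]
```

send_rows(
  commands=[
    {"dx": 0,"dy": 0.065,"dz": -0.15,"twist": 0,"grip": 1},
    {"dx": 0,"dy": 0,"dz": -0.15,"twist": 0,"grip": 1},
    {"dx": 0,"dy": 0,"dz": -0.15,"twist": 0,"grip": 1},
    {"dx": 0,"dy": 0,"dz": -0.08,"twist": 0,"grip": 1},
    {"dx": 0,"dy": 0,"dz": 0,"twist": 0,"grip": 0.4},
    {"dx": 0,"dy": 0,"dz": 0,"twist": 0,"grip": 0.4},
    {"dx": 0,"dy": 0,"dz": 0,"twist": 0,"grip": 0.4},
    {"dx": 0,"dy": 0,"dz": 0,"twist": 0,"grip": 0.4},
  ],
  grip_force=35,
)

```text
time_s: 10.05
eef_pos: [0.3422, 0.2807, 0.0747]
tcp_rot: [0.0, 0.747, 0.664, 0.001]
wrist_force: [0.1, -0.4, 2.9]
grip_width: 0.0425
grasp_force: 35.7
```

send_rows(
  commands=[
    {"dx": 0,"dy": 0,"dz": 0.12,"twist": 0,"grip": 0.4},
    {"dx": 0,"dy": 0,"dz": 0.2,"twist": 0,"grip": 0.4},
    {"dx": 0,"dy": 0,"dz": 0.2,"twist": 0,"grip": 0.4},
    {"dx": 0.08,"dy": -0.15,"dz": 0,"twist": 0.05,"grip": 0.4},
    {"dx": 0.09,"dy": -0.2,"dz": 0,"twist": 0.05,"grip": 0.4},
    {"dx": 0.09,"dy": -0.2,"dz": 0,"twist": 0.05,"grip": 0.4},
    {"dx": 0.09,"dy": -0.2,"dz": 0,"twist": 0.05,"grip": 0.4},
    {"dx": 0.09,"dy": -0.2,"dz": 0,"twist": 0.05,"grip": 0.4},
  ],
  grip_force=35,
)

```text
time_s: 10.85
eef_pos: [0.43, 0.0886, 0.1785]
tcp_rot: [0.001, 0.704, 0.71, 0.001]
wrist_force: [0.7, 1.0, -0.1]
grip_width: 0.0424
grasp_force: 35.8
```

send_rows(
  commands=[
    {"dx": 0.1,"dy": -0.2,"dz": 0,"twist": 0.05,"grip": 0.4},
    {"dx": 0.1,"dy": -0.2,"dz": 0,"twist": 0.05,"grip": 0.4},
    {"dx": 0.1,"dy": -0.2,"dz": 0,"twist": 0,"grip": 0.4},
    {"dx": 0.1,"dy": -0.2,"dz": 0,"twist": 0,"grip": 0.4},
    {"dx": 0.1,"dy": -0.2,"dz": 0,"twist": 0,"grip": 0.4},
    {"dx": 0.1,"dy": -0.2,"dz": 0,"twist": 0,"grip": 0.4},
    {"dx": 0.1,"dy": -0.2,"dz": 0,"twist": 0,"grip": 0.4},
    {"dx": 0.1,"dy": -0.2,"dz": 0,"twist": 0,"grip": 0.4},
  ],
  grip_force=35,
)

```text
time_s: 11.65
eef_pos: [0.5898, -0.2318, 0.1784]
tcp_rot: [0.001, 0.687, 0.727, 0.0]
wrist_force: [0.6, -0.4, 0.9]
grip_width: 0.0423
grasp_force: 35.8
```

```bash
python3 - <<'E'
from h import *
snap('wrist','tmp');a=snap('wrist','w5');s=read_state();print(s['eef_pos'],s['tcp_rot'],s['grip_width'])
E
```

```text
[ 0.59149764 -0.23546904  0.17810451] [2.97626363e-03 6.88317284e-01 7.25403644e-01 1.01464527e-04] 0.042164764927481495
```

View pics/w5.png

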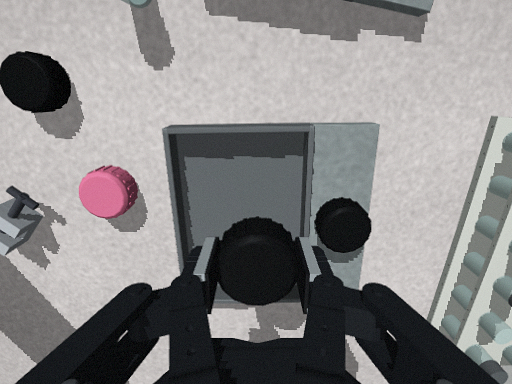

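The cap is held. The tray rim corners are (164,127) and (314,125), and the bottom-left corner is near (183,305). Cap 2 is at (35,82), and the boss T-bar is at (21,197).

```bash
python3 - <<'E'
from h import *
c=load('w5')
A,B=px2w(c,164,127,.025),px2w(c,314,125,.025);C=px2w(c,183,305,.025)
print(A,B,C,np.linalg.norm(B-A));d=(B-A)/np.linalg.norm(B-A);print('centre',(A+B)/2+85*.001*np.array([d[1],-d[0],0]),np.degrees(np.arctan2(d[1],d[0])))
for q,z in(((35,82),.02),((21,197),.021),((18,213),.028)): print(q,px2w(c,*q,z).round(4))
E
```

```text
[ 0.51886172 -0.18239262  0.025     ] [ 0.63506832 -0.17486385  0.025     ] [ 0.52752319 -0.35352237  0.025     ] 0.11645023767644798
centre [ 0.58246046 -0.2634504   0.025     ] 3.7068889991462965
(35, 82) [ 0.4189 -0.1532  0.02  ]
(21, 197) [ 0.3878 -0.2488  0.021 ]
(18, 213) [ 0.3878 -0.2611  0.028 ]
```

send_rows(
  commands=[
    {"dx": -0.03,"dy": -0.17,"dz": 0,"twist": 0.01,"grip": 0.4},
    {"dx": 0,"dy": -0.17,"dz": 0,"twist": 0,"grip": 0.4},
    {"dx": 0,"dy": 0,"dz": -0.15,"twist": 0,"grip": 0.4},
    {"dx": 0,"dy": 0,"dz": -0.15,"twist": 0,"grip": 0.4},
    {"dx": 0,"dy": 0,"dz": -0.12,"twist": 0,"grip": 0.4},
    {"dx": 0,"dy": 0,"dz": -0.04,"twist": 0,"grip": 0.4},
    {"dx": 0,"dy": 0,"dz": 0,"twist": 0,"grip": 0.4},
    {"dx": 0,"dy": 0,"dz": 0,"twist": 0,"grip": 0.4},
  ],
  grip_force=35,
)

```text
time_s: 12.55
eef_pos: [0.5837, -0.298, 0.0869]
tcp_rot: [0.001, 0.685, 0.729, 0.0]
wrist_force: [-0.4, -0.4, 0.4]
grip_width: 0.0426
grasp_force: 35.8
```

send_rows(
  commands=[
    {"dx": 0,"dy": 0,"dz": -0.02,"twist": 0,"grip": 0.4},
    {"dx": 0,"dy": 0,"dz": -0.017,"twist": 0,"grip": 0.4},
    {"dx": 0,"dy": 0,"dz": 0,"twist": 0,"grip": 0.4},
    {"dx": 0,"dy": 0,"dz": 0,"twist": 0,"grip": 0.65},
    {"dx": 0,"dy": 0,"dz": 0,"twist": 0,"grip": 0.65},
    {"dx": 0,"dy": 0,"dz": 0,"twist": 0,"grip": 0.65},
    {"dx": 0,"dy": 0,"dz": 0.15,"twist": 0,"grip": 0.65},
    {"dx": 0,"dy": 0,"dz": 0.25,"twist": 0,"grip": 0.65},
  ],
  grip_force=35,
)

```text
time_s: 13.35
eef_pos: [0.5802, -0.296, 0.1543]
tcp_rot: [-0.005, 0.685, 0.729, -0.001]
wrist_force: [0.9, 0.2, -0.1]
grip_width: 0.0554
grasp_force: 0.0
```

send_rows(
  commands=[
    {"dx": 0,"dy": 0,"dz": 0.1,"twist": 0,"grip": 1},
    {"dx": -0.14,"dy": 0.12,"dz": 0,"twist": 0,"grip": 1},
    {"dx": -0.14,"dy": 0.12,"dz": 0,"twist": 0,"grip": 1},
    {"dx": -0.14,"dy": 0.12,"dz": 0,"twist": 0,"grip": 1},
    {"dx": -0.14,"dy": 0.12,"dz": 0,"twist": 0,"grip": 1},
    {"dx": -0.14,"dy": 0.12,"dz": 0,"twist": 0,"grip": 1},
    {"dx": -0.14,"dy": 0.12,"dz": 0,"twist": 0,"grip": 1},
    {"dx": 0,"dy": 0,"dz": 0,"twist": 0,"grip": 1},
  ],
  grip_force=35,
)

```text
time_s: 14.15
eef_pos: [0.4095, -0.1499, 0.1766]
tcp_rot: [-0.004, 0.684, 0.729, -0.001]
wrist_force: [0.5, 0.2, -0.3]
grip_width: 0.0856
grasp_force: 0.0
```

```bash
python3 - <<'E'
from h import *
snap('wrist','tmp');c=snap('wrist','w6');s=read_state();print(s['eef_pos'],s['tcp_rot'],s['grip_width'])
m=cv2.inRange(c['color'],(0,0,0),(45,45,45));n,l,st,ce=cv2.connectedComponentsWithStats(m)
for i in range(1,n):
    if st[i,4]>150: print(st[i],ce[i].round(),px2w(c,*ce[i],.02).round(4))
b=snap('side','d6')
z=cv2.resize(b['color'][235:360,330:497],(512,384))
cv2.imwrite('pics/v6.png',cv2.resize(np.vstack([c['color'],z]),(400,600)))
E
```

```text
[ 0.41439825 -0.15326371  0.17801449] [5.39448132e-05 6.84484480e-01 7.29027430e-01 4.02935544e-06] 0.08527097382480862
[ 413    0   99  130 1896] [442.  59.] [ 0.5435 -0.0317  0.02  ]
[458  60  31  33 579] [472.  75.] [ 0.5695 -0.0408  0.02  ]
[ 232  171   51   53 2102] [257. 197.] [ 0.4123 -0.1505  0.02  ]
[    0   231   512   153 34505] [268. 336.] [ 0.4339 -0.3042  0.02  ]
[ 475  291   37   48 1383] [496. 314.] [ 0.6687 -0.2628  0.02  ]
```

View pics/v6.png

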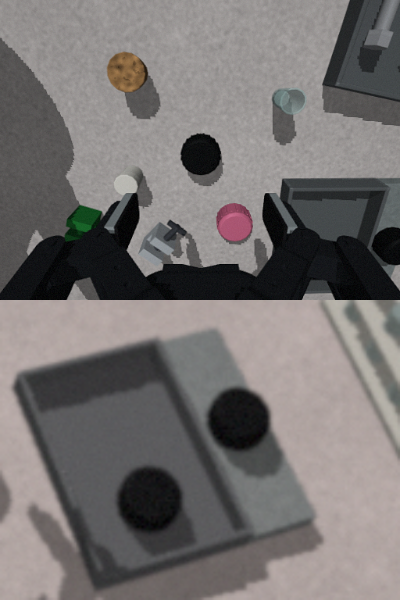

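Cap 1 sits flat in its tray. Cap 2 is at (0.412,-0.151), so I'm picking it up.

send_rows(
  commands=[
    {"dx": -0.01,"dy": 0.012,"dz": -0.15,"twist": 0,"grip": 0.85},
    {"dx": 0,"dy": 0,"dz": -0.15,"twist": 0,"grip": 0.85},
    {"dx": 0,"dy": 0,"dz": -0.15,"twist": 0,"grip": 0.85},
    {"dx": 0,"dy": 0,"dz": -0.07,"twist": 0,"grip": 0.85},
    {"dx": 0,"dy": 0,"dz": 0,"twist": 0,"grip": 0.4},
    {"dx": 0,"dy": 0,"dz": 0,"twist": 0,"grip": 0.4},
    {"dx": 0,"dy": 0,"dz": 0,"twist": 0,"grip": 0.4},
    {"dx": 0,"dy": 0,"dz": 0,"twist": 0,"grip": 0.4},
  ],
  grip_force=35,
)

```text
time_s: 15.1
eef_pos: [0.4142, -0.1521, 0.075]
tcp_rot: [0.001, 0.685, 0.729, 0.0]
wrist_force: [0.0, 1.0, 0.4]
grip_width: 0.0424
grasp_force: 35.5
```

send_rows(
  commands=[
    {"dx": 0,"dy": 0,"dz": 0.12,"twist": 0,"grip": 0.4},
    {"dx": 0,"dy": 0,"dz": 0.2,"twist": 0,"grip": 0.4},
    {"dx": 0,"dy": 0,"dz": 0.18,"twist": 0,"grip": 0.4},
    {"dx": 0.15,"dy": -0.07,"dz": 0,"twist": 0,"grip": 0.4},
    {"dx": 0.17,"dy": -0.075,"dz": 0,"twist": 0,"grip": 0.4},
    {"dx": 0.17,"dy": -0.075,"dz": 0,"twist": 0,"grip": 0.4},
    {"dx": 0.17,"dy": -0.075,"dz": 0,"twist": 0,"grip": 0.4},
    {"dx": 0.17,"dy": -0.075,"dz": 0,"twist": 0,"grip": 0.4},
  ],
  grip_force=35,
)

```text
time_s: 15.9
eef_pos: [0.5806, -0.2261, 0.1749]
tcp_rot: [0.001, 0.685, 0.729, 0.0]
wrist_force: [-0.2, -0.3, -0.7]
grip_width: 0.0427
grasp_force: 35.7
```

send_rows(
  commands=[
    {"dx": 0,"dy": 0,"dz": 0,"twist": 0,"grip": 0.4},
    {"dx": 0,"dy": 0,"dz": -0.12,"twist": 0,"grip": 0.4},
    {"dx": 0,"dy": 0,"dz": -0.15,"twist": 0,"grip": 0.4},
    {"dx": 0,"dy": 0,"dz": -0.12,"twist": 0,"grip": 0.4},
    {"dx": 0,"dy": 0,"dz": -0.05,"twist": 0,"grip": 0.4},
    {"dx": 0,"dy": 0,"dz": 0,"twist": 0,"grip": 0.4},
    {"dx": 0,"dy": 0,"dz": 0,"twist": 0,"grip": 0.4},
    {"dx": 0,"dy": 0,"dz": 0,"twist": 0,"grip": 0.4},
  ],
  grip_force=35,
)

```text
time_s: 16.7
eef_pos: [0.58, -0.2259, 0.0878]
tcp_rot: [0.002, 0.685, 0.729, 0.0]
wrist_force: [0.1, -1.0, -0.2]
grip_width: 0.0432
grasp_force: 35.8
```

send_rows(
  commands=[
    {"dx": 0,"dy": 0,"dz": -0.02,"twist": 0,"grip": 0.4},
    {"dx": 0,"dy": 0,"dz": -0.02,"twist": 0,"grip": 0.4},
    {"dx": 0,"dy": 0,"dz": 0,"twist": 0,"grip": 0.4},
    {"dx": 0,"dy": 0,"dz": 0,"twist": 0,"grip": 0.65},
    {"dx": 0,"dy": 0,"dz": 0,"twist": 0,"grip": 0.65},
    {"dx": 0,"dy": 0,"dz": 0,"twist": 0,"grip": 0.65},
    {"dx": 0,"dy": 0,"dz": 0.15,"twist": 0,"grip": 0.65},
    {"dx": 0,"dy": 0,"dz": 0.25,"twist": 0,"grip": 0.65},
  ],
  grip_force=35,
)

```text
time_s: 17.5
eef_pos: [0.5761, -0.2239, 0.1545]
tcp_rot: [-0.004, 0.685, 0.729, -0.001]
wrist_force: [0.3, -1.3, 0.1]
grip_width: 0.0556
grasp_force: 0.0
```

send_rows(
  commands=[
    {"dx": 0,"dy": 0,"dz": 0.1,"twist": 0,"grip": 0.8},
    {"dx": -0.18,"dy": -0.045,"dz": 0,"twist": -0.24,"grip": 0.8},
    {"dx": -0.18,"dy": -0.045,"dz": 0,"twist": -0.24,"grip": 0.8},
    {"dx": -0.18,"dy": -0.045,"dz": 0,"twist": -0.24,"grip": 0.8},
    {"dx": -0.18,"dy": -0.045,"dz": 0,"twist": -0.24,"grip": 0.8},
    {"dx": -0.18,"dy": -0.045,"dz": 0,"twist": -0.24,"grip": 0.8},
    {"dx": -0.17,"dy": -0.045,"dz": 0,"twist": -0.24,"grip": 0.8},
    {"dx": 0,"dy": 0,"dz": 0,"twist": 0,"grip": 0.8},
  ],
  grip_force=50,
)

```text
time_s: 18.3
eef_pos: [0.3612, -0.279, 0.1775]
tcp_rot: [-0.001, 0.899, 0.439, -0.001]
wrist_force: [-0.3, 0.5, -0.3]
grip_width: 0.0685
grasp_force: 0.0
```

```bash
python3 - <<'E'
from h import *
snap('wrist','tmp');c=snap('wrist','w7');s=read_state();print(s['eef_pos'],s['tcp_rot'],s['grip_width'])
E
```

```text
[ 0.36463559 -0.27949958  0.17802465] [1.00659474e-04 8.97651623e-01 4.40705666e-01 2.62749533e-04] 0.06824994260241343
```

View pics/w7.png

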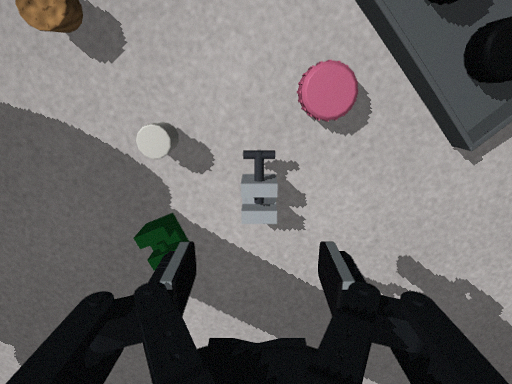

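The boss-head lines up with the fingers: its two top lands are at (260,189) and (260,214), and the T-bar is at (259,155). The green decoy spans (135-188, 213-270).

```bash
python3 - <<'E'
from h import *
c=load('w7')
for q,z in(((260,189),.03),((260,214),.03),((259,155),.024),((243,176),.03),((276,176),.03),((187,222),.03),((187,237),.03),((154,140),.025)): print(q,px2w(c,*q,z).round(4))
E
```

```text
(260, 189) [ 0.3728 -0.2713  0.03  ]
(260, 214) [ 0.3593 -0.2889  0.03  ]
(259, 155) [ 0.3885 -0.2496  0.024 ]
(243, 176) [ 0.3687 -0.2543  0.03  ]
(276, 176) [ 0.3896 -0.2704  0.03  ]
(187, 222) [ 0.3056 -0.2568  0.03  ]
(187, 237) [ 0.2959 -0.2673  0.03  ]
(154, 140) [ 0.3304 -0.189   0.025 ]
```

send_rows(
  commands=[
    {"dx": 0.007,"dy": 0,"dz": -0.12,"twist": 0,"grip": 0.6},
    {"dx": 0,"dy": 0,"dz": -0.15,"twist": 0,"grip": 0.6},
    {"dx": 0,"dy": 0,"dz": -0.15,"twist": 0,"grip": 0.6},
    {"dx": 0,"dy": 0,"dz": -0.09,"twist": 0,"grip": 0.6},
    {"dx": 0,"dy": 0,"dz": 0,"twist": 0,"grip": 0.25},
    {"dx": 0,"dy": 0,"dz": 0,"twist": 0,"grip": 0.25},
    {"dx": 0,"dy": 0,"dz": 0,"twist": 0,"grip": 0.25},
    {"dx": 0,"dy": 0,"dz": 0,"twist": 0,"grip": 0.25},
  ],
  grip_force=50,
)

```text
time_s: 19.2
eef_pos: [0.3674, -0.28, 0.077]
tcp_rot: [0.001, 0.897, 0.441, 0.0]
wrist_force: [0.4, 0.4, -0.9]
grip_width: 0.0288
grasp_force: 52.5
```

send_rows(
  commands=[
    {"dx": 0,"dy": 0,"dz": 0.12,"twist": 0,"grip": 0.25},
    {"dx": 0,"dy": 0,"dz": 0.2,"twist": 0,"grip": 0.25},
    {"dx": 0,"dy": 0,"dz": 0.2,"twist": 0,"grip": 0.25},
    {"dx": 0.08,"dy": 0.15,"dz": 0,"twist": 0.08,"grip": 0.25},
    {"dx": 0.08,"dy": 0.2,"dz": 0,"twist": 0.08,"grip": 0.25},
    {"dx": 0.08,"dy": 0.2,"dz": 0,"twist": 0.08,"grip": 0.25},
    {"dx": 0.08,"dy": 0.2,"dz": 0,"twist": 0.08,"grip": 0.25},
    {"dx": 0.08,"dy": 0.2,"dz": 0,"twist": 0.08,"grip": 0.25},
  ],
  grip_force=50,
)

```text
time_s: 20.0
eef_pos: [0.4472, -0.0879, 0.181]
tcp_rot: [0.001, 0.849, 0.529, 0.001]
wrist_force: [0.9, -0.4, -0.8]
grip_width: 0.0289
grasp_force: 52.7
```

send_rows(
  commands=[
    {"dx": 0.08,"dy": 0.2,"dz": 0,"twist": 0.08,"grip": 0.25},
    {"dx": 0.08,"dy": 0.2,"dz": 0,"twist": 0.08,"grip": 0.25},
    {"dx": 0.08,"dy": 0.2,"dz": 0,"twist": 0.08,"grip": 0.25},
    {"dx": 0.08,"dy": 0.2,"dz": 0,"twist": 0.08,"grip": 0.25},
    {"dx": 0.08,"dy": 0.2,"dz": 0,"twist": 0.08,"grip": 0.25},
    {"dx": 0.1,"dy": 0.2,"dz": 0,"twist": 0.08,"grip": 0.25},
    {"dx": 0.1,"dy": 0.15,"dz": 0,"twist": 0.08,"grip": 0.25},
    {"dx": 0.05,"dy": 0.1,"dz": 0,"twist": 0.08,"grip": 0.25},
  ],
  grip_force=50,
)

```text
time_s: 20.8
eef_pos: [0.578, 0.2033, 0.1809]
tcp_rot: [0.001, 0.753, 0.658, 0.001]
wrist_force: [-0.4, -0.7, -0.9]
grip_width: 0.0289
grasp_force: 52.7
```

```bash
python3 - <<'E'
from h import *
snap('wrist','tmp');c=snap('wrist','w8');s=read_state();print(s['eef_pos'],s['tcp_rot'],s['grip_width'],s['grasp_force'])
E
```

```text
[0.57794314 0.20347936 0.18072687] [4.40311351e-04 7.52754694e-01 6.58298965e-01 1.62770766e-03] 0.028790739531421982 52.65058904886246
```

View pics/w8.png

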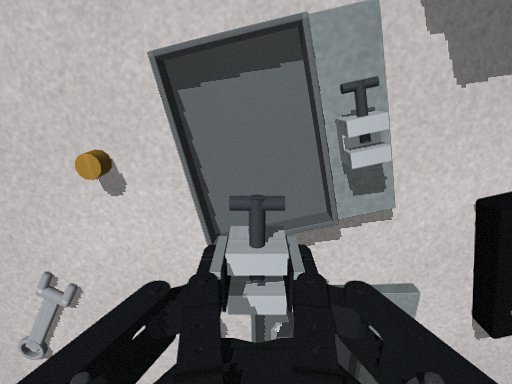

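The boss-head is held upright. The tray's rim corners are at (150,52), (307,13), (338,222) and about (212,245).

```bash
python3 - <<'E'
from h import *
c=load('w8')
P=[px2w(c,*q,.025)[:2] for q in((150,52),(307,13),(338,222),(212,245))];print(np.round(P,4),np.mean(P,0),[np.linalg.norm(P[i]-P[i-1]).round(3) for i in range(4)])
d=P[1]-P[0];print(np.degrees(np.arctan2(d[1],d[0])))
E
```

```text
[[0.5174 0.3302]
 [0.6333 0.3403]
 [0.6483 0.1755]
 [0.534  0.1676]] [0.5832607 0.2533894] [np.float64(0.164), np.float64(0.116), np.float64(0.166), np.float64(0.115)]
4.951501420062318
```

send_rows(
  commands=[
    {"dx": 0.012,"dy": 0.1,"dz": 0,"twist": 0.1,"grip": 0.25},
    {"dx": 0.012,"dy": 0.11,"dz": 0,"twist": 0.1,"grip": 0.25},
    {"dx": 0,"dy": 0,"dz": -0.15,"twist": 0,"grip": 0.25},
    {"dx": 0,"dy": 0,"dz": -0.15,"twist": 0,"grip": 0.25},
    {"dx": 0,"dy": 0,"dz": -0.11,"twist": 0,"grip": 0.25},
    {"dx": 0,"dy": 0,"dz": -0.04,"twist": 0,"grip": 0.25},
    {"dx": 0,"dy": 0,"dz": 0,"twist": 0,"grip": 0.25},
    {"dx": 0,"dy": 0,"dz": 0,"twist": 0,"grip": 0.25},
  ],
  grip_force=50,
)

```text
time_s: 21.7
eef_pos: [0.5819, 0.2425, 0.0913]
tcp_rot: [0.0, 0.72, 0.694, 0.001]
wrist_force: [-0.2, -0.1, -0.1]
grip_width: 0.0293
grasp_force: 52.7
```

send_rows(
  commands=[
    {"dx": 0,"dy": 0,"dz": -0.025,"twist": 0,"grip": 0.25},
    {"dx": 0,"dy": 0,"dz": -0.022,"twist": 0,"grip": 0.25},
    {"dx": 0,"dy": 0,"dz": 0,"twist": 0,"grip": 0.25},
    {"dx": 0,"dy": 0,"dz": 0,"twist": 0,"grip": 0.55},
    {"dx": 0,"dy": 0,"dz": 0,"twist": 0,"grip": 0.55},
    {"dx": 0,"dy": 0,"dz": 0,"twist": 0,"grip": 0.55},
    {"dx": 0,"dy": 0,"dz": 0.15,"twist": 0,"grip": 0.55},
    {"dx": 0,"dy": 0,"dz": 0.25,"twist": 0,"grip": 0.55},
  ],
  grip_force=50,
)

```text
time_s: 22.5
eef_pos: [0.5784, 0.2418, 0.1576]
tcp_rot: [-0.002, 0.72, 0.694, -0.004]
wrist_force: [1.3, -0.5, -0.4]
grip_width: 0.0471
grasp_force: 0.0
```

send_rows(
  commands=[
    {"dx": 0,"dy": 0,"dz": 0.25,"twist": 0,"grip": 0.55},
    {"dx": -0.1,"dy": 0,"dz": 0.2,"twist": 0,"grip": 0.55},
    {"dx": -0.15,"dy": 0,"dz": 0.15,"twist": 0,"grip": 0.55},
    {"dx": -0.2,"dy": 0,"dz": 0,"twist": 0,"grip": 0.55},
    {"dx": -0.2,"dy": 0,"dz": 0,"twist": 0,"grip": 0.55},
    {"dx": 0,"dy": 0,"dz": 0,"twist": 0,"grip": 0.55},
    {"dx": 0,"dy": 0,"dz": 0,"twist": 0,"grip": 0.55},
    {"dx": 0,"dy": 0,"dz": 0,"twist": 0,"grip": 0.55},
  ],
  grip_force=50,
)

```text
time_s: 23.3
eef_pos: [0.4523, 0.2429, 0.281]
tcp_rot: [0.0, 0.72, 0.694, 0.001]
wrist_force: [0.5, -0.2, 0.1]
grip_width: 0.0472
grasp_force: 0.0
```

```bash
python3 - <<'E'
from h import *
c=snap('side','d9')['color'];s=snap('scene','s9')['color']
cv2.imwrite('pics/v9.png',np.vstack([cv2.resize(c[60:360,190:470],(420,300)),cv2.resize(s[130:340,170:400],(420,300))]))
E
```

```text
(no output)
```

View pics/v9.png

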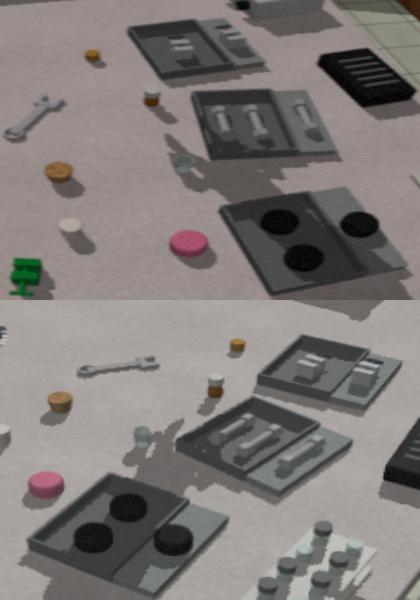

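The picture shows all five parts flat in their matching trays, the beaker and vial standing where they were, and the arm clear. Handing in.

```bash
python3 -c "
from bench import *
print(sign_off())"
```

```text
the job is handed in; nothing more can be done
None
```

I sorted all five parts into their matching trays and handed the job in at about 23 s of the 120 s; the last pictures show every part lying flat and the beaker and vial still standing, but sign-off gave no verdict.

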